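Set the over-arm hold-down to the block and lock it

TASK

Set the green bench hold-down to the wooden offcut lying under it: swing the lock ring's lever back to slacken the ring, screw the T-bar down until the rubber foot bears lightly on the offcut (touching it, but squeezed in by less than half of the rubber that shows), then swing the lever back until the lock ring is fully tight again. Do not shift the offcut, and leave the other offcut and the loose nut and spanner where they lie.

Things in the scene. Friction and masses are not known exactly. Their poses are not given: they have to be found in the camera images.
- hold_down: Green cast over-arm hold-down, bolted to the bench. Origin on the bench top, on the vertical spindle axis; z up. From the axis its arm (30 mm wide, underside 76 mm, top 100 mm above the bench; round nose 48 mm across) runs along its own -y to a column 125 mm away (base plate 92 x 104 x 12 mm, clamp head 54 mm across). Nothing of this frame stands higher than 110 mm.
- lever_knob (a point): Middle of the upright black grip of the lock ring's lever: grip 15 to 18 mm thick, from 103 to 146 mm above the bench, 115 mm from the spindle axis. The lock ring (51 mm across, 100 to 117 mm above the bench) sits on the arm round the spindle; its lever is a level 10 mm bar at 109 mm height. The lever can be pushed round by its grip from either side.
- lock_ring (a joint): Angle of the lock ring about the vertical axis, rad: 0 = fully tight (a stop), growing anticlockwise seen from above as it is slackened, up to 1.25 (a stop). It stays where it is left. Above 0.5 the T-bar is free; below about 0.25 it is held, but for a few degrees of play. Moving the ring takes about 4 N at the grip, in places up to about 12 N below 0.3.
- bar_end_a (a point): Centre of the black ball (16 mm across) at one end of the T-bar, 42 mm from the spindle axis. The T-bar is a level steel rod 10 mm thick that crosses the spindle, with a hub 28 mm across and 22 mm high on the axis; it goes down with the spindle and lies always 122 mm above the face of the unsqueezed rubber foot (148 to 152 mm above the bench at the start).
- bar_end_b (a point): Centre of the ball at the other end of the T-bar, opposite bar_end_a.
- t_bar (a joint): Angle of the T-bar, rad, growing clockwise seen from above; clockwise screws the spindle down by 30 mm a turn (4.775 mm a rad). Range -0.2 to 3.6. With the ring slack it turns for about 3 N at a ball when pushed slowly, about 9 N at 1 rad/s, can be pushed round from one side, and stops within about 0.1 rad when let go. It does not turn while the lock ring is tight; tightening the ring may itself shift it by up to 0.14 rad either way.
- foot_face (a point): Centre of the underside of the rubber foot, a black disc 25 mm across under a steel cup 31 mm across on the lower end of the spindle; 8 mm of rubber show below the cup when it is unsqueezed. With t_bar at 0 it is 30 mm above the bench, and 4.775 mm lower for each rad, until it meets the offcut.
- rubber_foot (a joint): How far the rubber foot is squeezed up into its cup, m: 0 = not touching, 0.008 = all the way. It springs with about 4 N a mm.
- block_thick: Plain wooden offcut 45 x 70 x 22 mm (x, y, height), origin at the centre of its underside, on the bench. Either this or block_thin lies under the rubber foot; the other lies in front of the hold-down.
- block_thin: Plywood offcut 38 x 100 x 18 mm (x, y, height), origin at the centre of its underside, on the bench.
- collet_nut: Loose steel nut, 28 x 24 x 24 mm, on the bench; to be left alone.
- spanner_a: Loose flat spanner, 147 mm long, 6 mm high, on the bench; to be left alone.
Things that resemble listed ones, but are neither listed nor needed, are in the scene too. Leave any blue or pink look-alike of the block_thick alone.

How it is judged:
On the way, in this order (a step that is already met when the one before it is completed fails the run):
1. the lock ring is slackened until the spindle is free (value of joint lock_ring above 0.35 rad), for 0.1 s.
2. with the ring slack, the rubber foot is screwed down onto the offcut (value of joint lock_ring above 0.3 rad and value of joint rubber_foot above 0.0004 m and horizontal distance between any of block_thick, block_thin and foot_face below 0.018 m), for 0.2 s.
At the end, for the whole second after the job is handed in: The lock ring is tight (within 0.12 rad of its stop), the rubber foot bears on the offcut under it and is squeezed by 0.4 to 4 mm, that offcut lies flat within 18 mm of the spindle axis, the T-bar is at rest, and nothing else was moved (value of joint lock_ring below 0.12 rad and value of joint rubber_foot between 0.0004 and 0.004 m and horizontal distance between any of block_thick, block_thin and foot_face below 0.018 m and angle between each of block_thick, block_thin's own z axis and vertical below 0.06 rad and velocity of joint t_bar between -0.05 and 0.05 rad/s); the robot touches nothing.
It fails at once if an offcut is shifted by more than 15 mm (distance of any of block_thick, block_thin from where it was at the start of the episode above 0.015 m).
It fails at once if the nut or the spanner is knocked away by more than 20 mm (distance of any of collet_nut, spanner_a from where it was at the start of the episode above 0.02 m).
It fails at once if the rubber foot is squeezed right up into its cup (value of joint rubber_foot above 0.0065 m).
It also fails if it takes over 58 s, if anything falls off the work surface, if the arm or the gripper's body presses on something with over 40 N, if the wrist force passes 120 N, or if a joint passes its speed limit or range.

ROBOT

A 7-joint arm with a two-finger parallel gripper is mounted at the origin on a cart in front of the work surface, level with it; the furniture and walls round the work are solid. World frame = base frame: x ahead of the robot, y to its left, z up, the work surface at z = 0. Lengths are in m, angles in rad, forces in N, time in s.
With the tool pointing down it reaches from about 0.425 to 0.875 m from the base axis. Payload 4.7 kg.
Tool frame: the origin (TCP) lies on the mounting face of the last link; the fingertips stand 182 mm ahead of it and the grasp point (between the pads) lies 164 mm ahead of it; z points along the fingers, y is the direction in which the jaws open and shut (so a half turn about z gives the same grasp; the last joint's range is limited). The gripper opens to 87 mm and grips with 3 to 60 N. Pads are 19 mm wide; open, the fingers measure 117 mm over their backs; the gripper's body (75 mm by 190 mm) begins 51 mm behind the grasp point.
Start: joints at [-1.197, 0.321, -0.07, 1.45, 0.023, 1.371, -0.057], TCP at [0.229, 0.608, 0.405] pointing down, gripper open.
Joint ranges: [-2.86, 2.86], [-0.3, 2.09], [-1.38, 1.24], [0.06, 2.45], [-1.56, 4.7], [0.09, 2.05], [-2.69, 2.69]. Speed limits (rad/s): [2.57, 2.57, 3.14, 3.14, 3.14, 3.14, 3.14].

INTERFACE

Orientations are given as a rotation vector (axis times angle).
In Python, from bench import ctrl gives the robot as it stands. The module is installed in compiled form; this text tells all that it offers.
- The arm moves only by the tool play_rows, never from a script. Its argument "targets" is text: rows parted by semicolons, each of 7 numbers parted by spaces: the shift along the tool's x, y, z in cm, then the turn, a rotation vector about the tool's x, y, z in rad, then the opening, from -1 (shut) to 1 (fully open). In form: x y z ax ay az grip; .... A call has 1 to 20 rows; each row shifts and turns the pose as measured when the row begins, along the tool's axes as they then stand; what a row does not reach is not made up. A row lasts 1/8 s, in which the tool goes at most 62.5 mm and 10.7 degrees, less where a joint would pass 70% of its speed; a pose out of reach is approached as far as the arm can. A call is refused whole if a number of a shift passes 6.25 or a number of a turn 0.188, either way. A call with a gripper value outside its range is refused whole. The fingers move at their own pace and stop on an object; "newtons" is the grip in N (left out, the last holds). Time passes only in rows, so rows that do not move let the fingers close. It gives the time, the measured TCP pose, the force and the opening at its end, in the units of the state.
- ctrl.get_state(): the state, without advancing time (a new reading comes with each control period).
- ctrl.get_image(name): name is "scene" or "top"; returns a dict with "pixels" (420x560x3 uint8, blue, green, red), "depth" (420x560 float32, m along the optical axis (not along the pixel's ray), 0 where there is no reading), "intrinsics" (3x3 intrinsics, pixels), "R" (3x3) and "t" (3): a world point X has camera coordinates R X + t. Camera axes: x right, y down, z forward; pixel columns grow to the right and rows downward; lengths in m; the calibration is good to about 2 mm. A picture is of the moment at which its call begins.
- ctrl.close_job(): hands the job in, once; it reports no verdict.
The state is a dict: "time": time; "joint_positions": joint angles; "qd": joint speeds; "joint_torque": joint torques, N m; "position": TCP position; "tool_rot": TCP orientation; "ft_force": force on the tool from outside, world axes, zero at the start; "torque": the same for the moment, N m; "grip_width": opening from 0.0 (shut) to 1.0 (fully open).
Only numpy, scipy, OpenCV 4.12 (cv2) and the standard library are available. Lean on these libraries where they do the work, as an engineer would, in place of code of your own. Each camera call takes 0.05 s, during which the arm holds its last target.

## Working session

There is one attempt and no reset: what is moved stays moved. The work goes in short steps, Python scripts to look and compute and a tool call to move; the robot and the scene stay as the last step left them, time stands still between calls to the robot, and variables do not carry over. Pictures are saved under pics/ and viewed, and the job is handed in when it is done.

Besides the shell and the picture viewer there is one more tool, called after "Emit:" as name(argument=value, ...) on one line, values as JSON. play_rows: Moves the arm, as the interface text tells. Its arguments: {"type":"object","properties":{"targets":{"type":"string"},"newtons":{"type":"number"}},"required":["targets"]}

```bash
ls; mkdir -p pics; cat > h.py <<'E'
import numpy as np,cv2,pickle
from bench import ctrl
from scipy.spatial.transform import Rotation as Rn
def grab(tag):
    d={}
    for n in("scene","top"):
        im=ctrl.get_image(n); d[n]=im; cv2.imwrite(f"pics/{tag}_{n}.png",im["pixels"])
    pickle.dump(d,open(f"{tag}.pkl","wb")); return d
def ray(im,u,v,z):
    K=np.array(im["intrinsics"]);R=np.array(im["R"]);t=np.array(im["t"])
    d=R.T@np.linalg.inv(K)@[u,v,1];c=-R.T@t
    return c+d*(z-c[2])/d[2]
def proj(im,X):
    p=np.array(im["intrinsics"])@(np.array(im["R"])@np.array(X)+np.array(im["t"]));return p[:2]/p[2]
def cloud(im):
    K=np.array(im["intrinsics"]);z=im["depth"];v,u=np.indices(z.shape)
    P=np.stack([(u-K[0,2])/K[0,0]*z,(v-K[1,2])/K[1,1]*z,z],-1)
    return (P-np.array(im["t"]))@np.array(im["R"])
E
python3 - <<'E'
from h import *
d=grab("a")
for n in d:
    im=d[n];print(n,im["intrinsics"],-np.array(im["R"]).T@im["t"])
print(ctrl.get_state())
E
```

```text
pics
scene [[429.02429949   0.         279.07214493]
 [  0.         429.02429949 201.0144123 ]
 [  0.           0.           1.        ]] [-0.0305662  -0.39759541  0.73927955]
top [[432.15766464   0.         269.53327372]
 [  0.         432.15766464 201.52121513]
 [  0.           0.           1.        ]] [ 0.35941507 -0.10499449  0.9618838 ]
{'time': 0.1, 'joint_positions': array([-1.19690211,  0.32175002, -0.07009053,  1.45155843,  0.02262353,
        1.37081513, -0.05689866]), 'qd': array([ 0.00190009, -0.00093223,  0.00057799, -0.003092  ,  0.00154553,
        0.00047039, -0.00025086]), 'joint_torque': array([ 1.75312307e-04, -4.92570949e+01, -4.05628402e-01, -3.13396418e+01,
       -6.39804220e-02,  3.95458750e-02,  4.51779124e-05]), 'position': array([0.22881785, 0.60819341, 0.4037672 ]), 'tool_rot': array([-5.62023334e-01, -3.09070955e+00,  2.72175213e-03]), 'ft_force': array([ 0.93533281, -0.52205201,  0.53027343]), 'torque': array([-0.01720542, -0.02955147, -0.0028117 ]), 'grip_width': 1.0007020506479463}
```

View pics/a_scene.png

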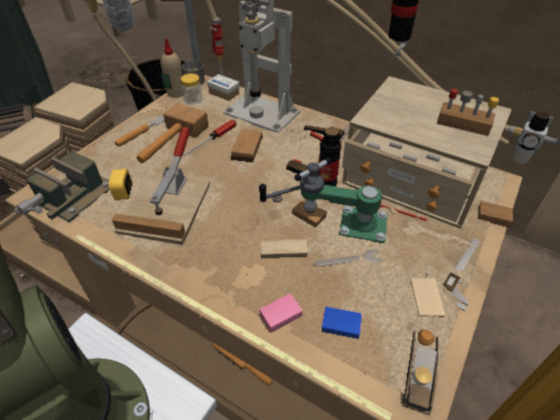

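View pics/a_top.png

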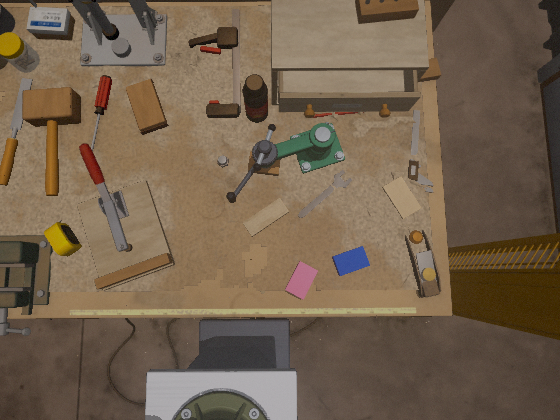

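```bash
python3 - <<'E'
from h import *
d=pickle.load(open("a.pkl","rb"))
c=d["top"]["pixels"][85:225,200:360];cv2.imwrite("pics/a_tc.png",cv2.resize(c,None,fx=5,fy=4.2857,interpolation=cv2.INTER_CUBIC) if 0 else cv2.resize(c,None,fx=4.25,fy=4.25,interpolation=cv2.INTER_CUBIC))
c=d["scene"]["pixels"][120:250,240:410];cv2.imwrite("pics/a_sc.png",cv2.resize(c,None,fx=4.5,fy=4.5,interpolation=cv2.INTER_CUBIC))
E
```

```text
(no output)
```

View pics/a_tc.png

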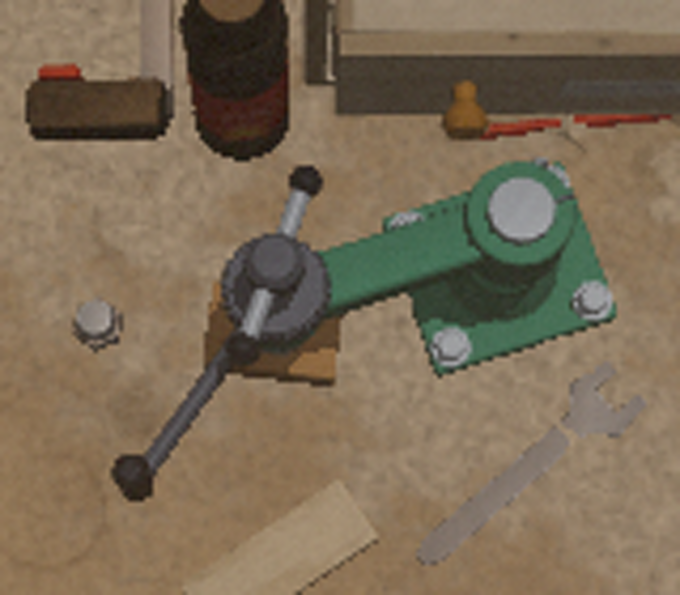

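View pics/a_sc.png

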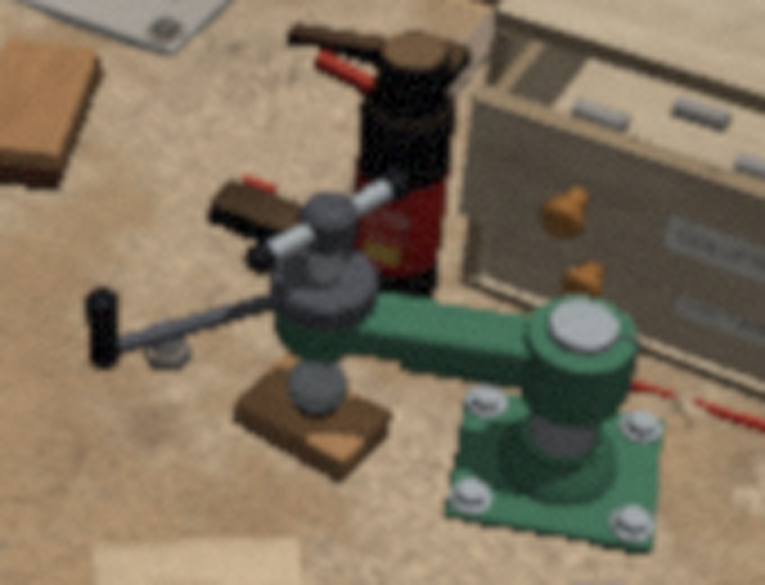

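```bash
python3 - <<'E'
from h import *
d=pickle.load(open("a.pkl","rb"))
t=d["top"];s=d["scene"];C=cloud(t)
def P(u,v): return 200+u/4.25,85+v/4.25
print("bar ball far",ray(t,*P(305,181),.150),"near",ray(t,*P(242,347),.150))
print("hub top",ray(t,*P(273,260),.161))
print("knob top",ray(t,*P(134,472),.146), "ring c",ray(t,*P(275,283),.117))
print("column top",ray(t,*P(521,208),.11))
def Q(u,v): return 240+u/4.5,120+v/4.5
print("scene: hub",ray(s,*Q(328,208),.161),"far ball",ray(s,*Q(398,184),.15),"near",ray(s,*Q(262,258),.15),"knob top",ray(s,*Q(101,297),.146))
# depth
for n,(u,v) in dict(hub=(273,258),ring=(310,310),arm=(400,270),col=(521,208),ballf=(305,181),balln=(242,347),knob=(134,470),bottle=(235,5),rod=(258,315),rod2=(293,212)).items():
    a,b=map(int,map(round,P(u,v))); q=C[b-1:b+2,a-1:a+2].reshape(-1,3);print(n,(a,b),np.round(np.median(q,0),4),np.round(q[:,2].std(),4))
# bottle/height map region
for (a,b) in [(255,75),(255,80),(255,90),(227,38),(222,110),(340,60)]:
    print((a,b),C[b,a].round(3))
E
```

```text
bar ball far [ 0.63797438 -0.10950015  0.15      ] near [ 0.55966197 -0.08037332  0.15      ]
hub top [ 0.59715429 -0.09474782  0.161     ]
knob top [ 0.50308352 -0.0314592   0.146     ] ring c [ 0.59890638 -0.09508908  0.117     ]
column top [ 0.63744195 -0.21374733  0.11      ]
scene: hub [ 0.59152916 -0.09714785  0.161     ] far ball [ 0.63632312 -0.11174386  0.15      ] near [ 0.55634162 -0.08226347  0.15      ] knob top [ 0.49959604 -0.0307312   0.146     ]
hub (264, 146) [ 0.5975 -0.0943  0.161 ] 0.0007
ring (273, 158) [ 0.5851 -0.1117  0.1175] 0.0012
arm (294, 149) [ 0.6089 -0.1553  0.0989] 0.0011
col (323, 134) [ 0.6371 -0.2144  0.1105] 0.0019
ballf (272, 128) [ 0.6351 -0.1099  0.1562] 0.0008
balln (257, 167) [ 0.5572 -0.0807  0.1571] 0.0008
knob (232, 196) [ 0.5032 -0.0325  0.1458] 0.0012
bottle (255, 86) [ 0.7191 -0.0771  0.162 ] 0.0017
rod (261, 159) [ 0.5745 -0.0883  0.1533] 0.0108
rod2 (269, 135) [ 0.6217 -0.104   0.1538] 0.0014
(255, 75) [ 0.742 -0.077  0.161]
(255, 80) [ 0.731 -0.077  0.163]
(255, 90) [ 0.71  -0.077  0.164]
(227, 38) [ 0.898 -0.007  0.028]
(222, 110) [0.723 0.003 0.026]
(340, 60) [ 0.758 -0.24   0.191]
```

```bash
cat > hz.py <<'E'
from h import *
def med(cam,pts,n=5,r=2):
    cs=[]
    for _ in range(n): cs.append(cloud(ctrl.get_image(cam)))
    out={}
    C=np.median(cs,0)
    for k,(a,b) in pts.items():
        q=C[b-r:b+r+1,a-r:a+r+1].reshape(-1,3); out[k]=q.mean(0); print(cam,k,q.mean(0).round(4),q[:,2].std().round(4))
    return C
E
python3 - <<'E'
from hz import *
C=med("top",dict(hub=(264,145),arm=(294,149),arm2=(290,150),col=(323,134)))
np.save("ctop.npy",C)
# local maxima of z along rod
def reg(x,y,r): 
    m=np.hypot(C[...,0]-x,C[...,1]-y)<r; return C[m]
for n,(x,y,r,lo,hi) in dict(ballf=(.637,-.110,.010,.14,.17),balln=(.558,-.081,.010,.14,.17),rodf=(.620,-.104,.007,.14,.17),rodn=(.5745,-.088,.007,.14,.17),hub=(.597,-.095,.011,.14,.18)).items():
    z=reg(x,y,r)[:,2]; z=z[(z>lo)&(z<hi)]; print(n,len(z),np.percentile(z,[50,80,90,100]).round(4))
m=(np.hypot(C[...,0]-.597,C[...,1]+.095)<.035)&(abs(C[...,2]-.117)<.004);print("ring",m.sum(),np.median(C[m],0))
m=(abs(C[...,2]-.100)<.004)&(C[...,0]>.55)&(C[...,0]<.68)&(abs(C[...,1]+.155)<.02);print("arm",m.sum(),np.median(C[m],0))
# blocks in scene
S=cloud(ctrl.get_image("scene"));np.save("cs.npy",S)
for (a,b) in [(310,213),(306,216),(300,212),(318,214),(314,219),(285,245),(300,245),(275,246)]: print((a,b),S[b,a].round(4))
E
```

```text
top hub [ 0.5996 -0.0943  0.1607] 0.0008
top arm [ 0.6093 -0.1554  0.0984] 0.0009
top arm2 [ 0.6072 -0.1471  0.0985] 0.0011
top col [ 0.6371 -0.2145  0.1108] 0.0007
ballf 57 [0.1556 0.1564 0.1569 0.1589]
balln 58 [0.1548 0.157  0.1576 0.1587]
rodf 30 [0.1539 0.1547 0.1551 0.1557]
rodn 31 [0.1539 0.1548 0.1549 0.1568]
hub 108 [0.1604 0.1609 0.1613 0.163 ]
ring 267 [ 0.59191321 -0.09963816  0.11714154]
arm 267 [ 0.61814231 -0.15553149  0.09860196]
(310, 213) [ 0.5845 -0.1009  0.0282]
(306, 216) [ 0.5779 -0.0944  0.0205]
(300, 212) [ 0.5811 -0.0768  0.0215]
(318, 214) [ 0.5963 -0.1158  0.0223]
(314, 219) [ 0.5782 -0.115   0.0216]
(285, 245) [ 0.4826 -0.095   0.0157]
(300, 245) [ 0.4972 -0.1241  0.0187]
(275, 246) [ 0.4679 -0.0786  0.0173]
```

```bash
python3 - <<'E'
from h import *
d=pickle.load(open("a.pkl","rb"))
c=d["scene"]["pixels"][185:235,280:340];cv2.imwrite("pics/a_foot.png",cv2.resize(c,None,fx=12,fy=12,interpolation=cv2.INTER_CUBIC))
E
```

```text
(no output)
```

View pics/a_foot.png

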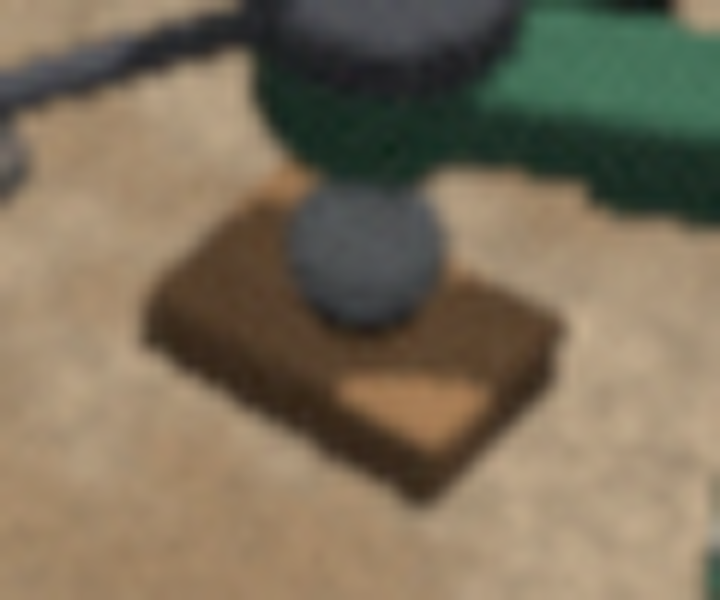

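```bash
cat > plan.py <<'E'
import sys
from h import *
def cur():
    s=ctrl.get_state();R=Rn.from_rotvec(s["tool_rot"]).as_matrix();return s,R
def plan(p,ang,n,rnd=2):
    s,R=cur();a=np.radians(ang)
    Rt=np.array([[np.cos(a),np.sin(a),0],[np.sin(a),-np.cos(a),0],[0,0,-1]]).T
    Rt=np.stack([[np.cos(a),np.sin(a),0],[np.sin(a),-np.cos(a),0],[0,0,-1]],1)
    rv=Rn.from_matrix(R.T@Rt).as_rotvec();dp=np.array(p)-s["position"]
    Q=R.copy()
    print("rot",rv.round(3),"dp",dp.round(4))
    for k in range(n):
        sh=Q.T@(dp/n)*100; print(*sh.round(rnd),*(rv/n).round(3),-1,end="; ")
        Q=Q@Rn.from_rotvec(rv/n).as_matrix()
    print()
def where(ax=(0.597,-0.0955)):
    s,R=cur();p=s["position"];d=p[:2]-ax
    print("t",round(s["time"],2),"pos",p.round(4),"xang",np.degrees(np.arctan2(R[1,0],R[0,0])).round(1),"tilt",np.degrees(np.arccos(-R[2,2])).round(2),"F",s["ft_force"].round(1),"q",s["joint_positions"].round(2))
    t=R.T@np.array([ax[0]-p[0],ax[1]-p[1],0]);print("axis in tool mm",(t*1000).round(1), "polar r",np.hypot(*d).round(4),"ang",np.degrees(np.arctan2(d[1],d[0])).round(1)%360)
E
python3 - <<'E'
from plan import *
where(); plan([.5216,-.002,.36],56,15)
E
```

```text
t 0.4 pos [0.2289 0.6083 0.4046] xang 159.4 tilt 0.02 F [ 0.   0.1 -0.8] q [-1.2   0.32 -0.07  1.45  0.02  1.37 -0.06]
axis in tool mm [-5.923e+02 -5.292e+02  2.000e-01] polar r 0.7943 ang 117.6
rot [-0.     0.     1.804] dp [ 0.2927 -0.6103 -0.0446]
-3.26 -3.12 0.3 -0.0 0.0 0.12 -1; -3.61 -2.71 0.3 -0.0 0.0 0.12 -1; -3.91 -2.25 0.3 -0.0 0.0 0.12 -1; -4.15 -1.77 0.3 -0.0 0.0 0.12 -1; -4.33 -1.26 0.3 -0.0 0.0 0.12 -1; -4.45 -0.73 0.3 -0.0 0.0 0.12 -1; -4.51 -0.19 0.3 -0.0 0.0 0.12 -1; -4.5 0.35 0.3 -0.0 0.0 0.12 -1; -4.42 0.89 0.3 -0.0 0.0 0.12 -1; -4.29 1.41 0.3 -0.0 0.0 0.12 -1; -4.08 1.92 0.3 -0.0 0.0 0.12 -1; -3.82 2.39 0.3 -0.0 0.0 0.12 -1; -3.51 2.84 0.3 -0.0 0.0 0.12 -1; -3.14 3.24 0.3 -0.0 0.0 0.12 -1; -2.73 3.59 0.3 -0.0 0.0 0.12 -1;
```

Emit:
play_rows(targets="-3.3 -3.1 0.3 0 0 0.12 -1; -3.6 -2.7 0.3 0 0 0.12 -1; -3.9 -2.3 0.3 0 0 0.12 -1; -4.2 -1.8 0.3 0 0 0.12 -1; -4.3 -1.3 0.3 0 0 0.12 -1; -4.5 -0.7 0.3 0 0 0.12 -1; -4.5 -0.2 0.3 0 0 0.12 -1; -4.5 0.4 0.3 0 0 0.12 -1; -4.4 0.9 0.3 0 0 0.12 -1; -4.3 1.4 0.3 0 0 0.12 -1; -4.1 1.9 0.3 0 0 0.12 -1; -3.8 2.4 0.3 0 0 0.12 -1; -3.5 2.8 0.3 0 0 0.12 -1; -3.1 3.2 0.3 0 0 0.12 -1; -2.7 3.6 0.3 0 0 0.12 -1; 0 0 0 0 0 0 -1", newtons=20)

```text
time: 2.4
position: [0.5142, -0.0284, 0.3591]
tool_rot: [-2.81, -1.397, -0.015]
ft_force: [-0.0, -0.2, -0.0]
grip_width: 0.006
```

```bash
python3 - <<'E'
from plan import *
where(); plan([.5216,-.002,.30],56,5)
E
```

```text
t 2.4 pos [ 0.5142 -0.0284  0.3591] xang 52.9 tilt 0.59 F [-0.  -0.2 -0. ] q [-0.55  0.05  0.58  1.87 -0.04  1.22 -0.61]
axis in tool mm [-3.500e+00  1.065e+02  1.000e-01] polar r 0.1065 ang 141.0
rot [ 0.002 -0.01  -0.055] dp [ 0.0074  0.0264 -0.0591]
0.5 -0.2 1.19 0.0 -0.002 -0.011 -1; 0.5 -0.2 1.19 0.0 -0.002 -0.011 -1; 0.51 -0.19 1.19 0.0 -0.002 -0.011 -1; 0.51 -0.19 1.18 0.0 -0.002 -0.011 -1; 0.52 -0.18 1.18 0.0 -0.002 -0.011 -1;
```

Emit:
play_rows(targets="1.3 -0.5 0 0 0 -0.02 -1; 1.3 -0.5 0 0 0 -0.03 -1; 0 0 2 0 0 0 -1; 0 0 2 0 0 0 -1; 0 0 1.9 0 0 0 -1; 0 0 0 0 0 0 -1")

```text
time: 3.15
position: [0.5223, 0.0141, 0.2995]
tool_rot: [-2.75, -1.504, -0.021]
ft_force: [0.0, -0.4, 0.3]
grip_width: 0.006
```

```bash
python3 - <<'E'
from plan import *
where(); grab("b")
E
```

```text
t 3.15 pos [0.5223 0.0141 0.2995] xang 57.3 tilt 0.87 F [ 0.  -0.4  0.3] q [-0.57  0.13  0.54  1.92 -0.09  1.1  -0.57]
axis in tool mm [-52.  122.   -0.8] polar r 0.1326 ang 124.3
```

View pics/b_scene.png

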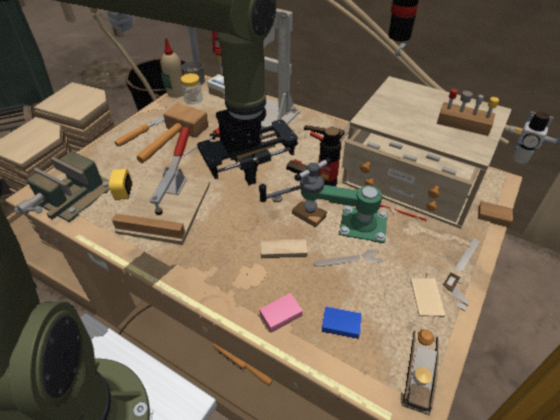

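Emit:
play_rows(targets="-0.8 0.2 0 0 0.01 -0.01 -1; -0.8 0.2 0 0 0 -0.01 -1; -0.6 0.2 0 0 0 0 -1; -0.3 0 0 0 0 0 -1; 0 0 0 0 0 0 -1")

```text
time: 3.88
position: [0.5151, -0.0132, 0.3032]
tool_rot: [-2.732, -1.53, -0.047]
ft_force: [-0.0, 0.5, -0.4]
grip_width: 0.006
```

```bash
python3 - <<'E'
from plan import *
where()
E
```

```text
t 3.88 pos [ 0.5151 -0.0132  0.3032] xang 58.5 tilt 1.83 F [-0.   0.5 -0.4] q [-0.54  0.11  0.56  1.94 -0.09  1.1  -0.5 ]
axis in tool mm [-27.3 112.9  -0.2] polar r 0.1161 ang 134.9
```

Emit:
play_rows(targets="-0.4 0 0.1 0 -0.015 0 -1; -0.46 -0.06 0.2 0 -0.015 -0.04 -1; -0.46 -0.06 0.1 0 0 -0.04 -1; -0.46 -0.06 0 0 0 -0.04 -1; -0.46 -0.06 0 0 0 -0.04 -1; -0.46 -0.06 0 0 0 -0.04 -1; -0.46 -0.06 0 0 0 -0.04 -1; -0.46 -0.06 0 0 0 -0.04 -1")

```text
time: 4.88
position: [0.497, -0.0367, 0.2999]
tool_rot: [2.471, 1.937, 0.015]
ft_force: [0.3, 3.9, 1.8]
grip_width: 0.007
```

```bash
python3 - <<'E'
from plan import *
where();plan([.5,0,.3],50,1)
E
```

```text
t 4.88 pos [ 0.497  -0.0367  0.2999] xang 76.2 tilt 0.55 F [0.3 3.9 1.8] q [-0.51  0.08  0.56  1.97 -0.05  1.1  -0.17]
axis in tool mm [-33.2 111.1   0.6] polar r 0.116 ang 149.6
rot [ 0.005 -0.008  0.457] dp [0.003  0.0367 0.0001]
3.64 -0.59 0.01 0.005 -0.008 0.457 -1;
```

Emit:
play_rows(targets="-0.55 0 0 0 -0.005 -0.01 -1; -0.55 -0.03 0 0 0 -0.01 -1; -0.55 -0.05 0 0 0 -0.03 -1; -0.55 -0.05 0 0 0 -0.04 -1; -0.55 -0.05 0 0 0 -0.04 -1; -0.55 -0.05 0 0 0 -0.04 -1; -0.55 -0.05 0 0 0 -0.04 -1; -0.55 -0.05 0 0 0 -0.04 -1; -0.55 -0.05 0 0 0 -0.04 -1; -0.55 -0.05 0 0 0 -0.04 -1")

```text
time: 6.12
position: [0.484, -0.0915, 0.2992]
tool_rot: [-2.1, -2.334, -0.002]
ft_force: [1.0, 4.1, 1.8]
grip_width: 0.009
```

```bash
python3 - <<'E'
from plan import *
where();plan([.5,0,.3],50,1)
E
```

```text
t 6.12 pos [ 0.484  -0.0915  0.2992] xang 96.1 tilt 0.13 F [1.  4.1 1.8] q [-0.44  0.07  0.59  1.98 -0.04  1.1   0.28]
axis in tool mm [-1.600e+01  1.119e+02 -1.000e-01] polar r 0.113 ang 177.9
rot [-0.001 -0.002  0.804] dp [0.016  0.0915 0.0008]
8.93 2.55 -0.06 -0.001 -0.002 0.804 -1;
```

Emit:
play_rows(targets="-0.55 -0.05 0 0 0 -0.04 -1; -0.55 -0.05 0 0 0 -0.04 -1; -0.55 -0.05 0 0 0 -0.04 -1; -0.5 -0.05 0 0 0 -0.04 -1; 0 0 0 0 0 0 -1; 2 0 0 0 0 0 -1; 2 0 -1.5 0 0 0 -1; 0 0 -3 0 0 0 -1; 0 0 -1.5 0 0 0 -1; 0 0 0 0 0 0 -1")

```text
time: 7.38
position: [0.4729, -0.0801, 0.3584]
tool_rot: [1.909, 2.493, -0.014]
ft_force: [0.3, 0.3, -0.2]
grip_width: 0.005
```

```bash
python3 - <<'E'
from plan import *
where();d=grab("c")
c=d["top"]["pixels"][85:225,200:360];cv2.imwrite("pics/c_tc.png",cv2.resize(c,None,fx=4.25,fy=4.25,interpolation=cv2.INTER_CUBIC))
E
```

```text
t 7.38 pos [ 0.4729 -0.0801  0.3584] xang 105.1 tilt 0.53 F [ 0.3  0.3 -0.2] q [-0.46 -0.03  0.57  1.94  0.03  1.23  0.36]
axis in tool mm [-47.2 115.8  -0.5] polar r 0.1251 ang 172.9
```

View pics/c_tc.png

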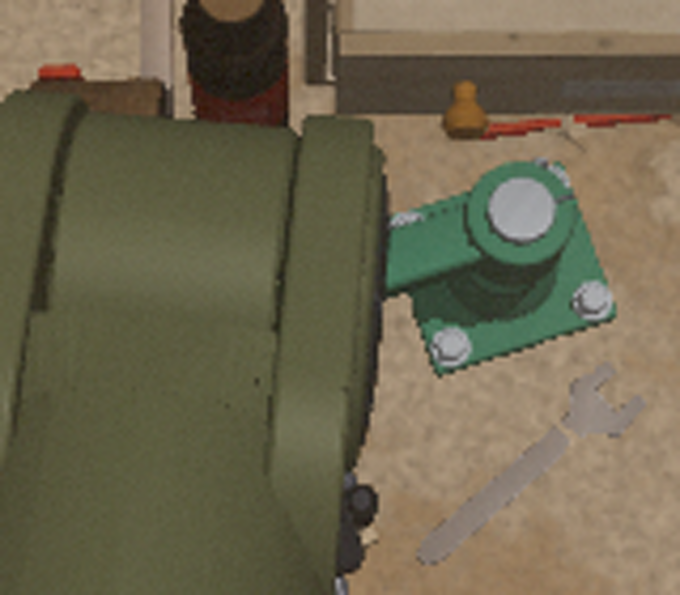

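View pics/c_scene.png

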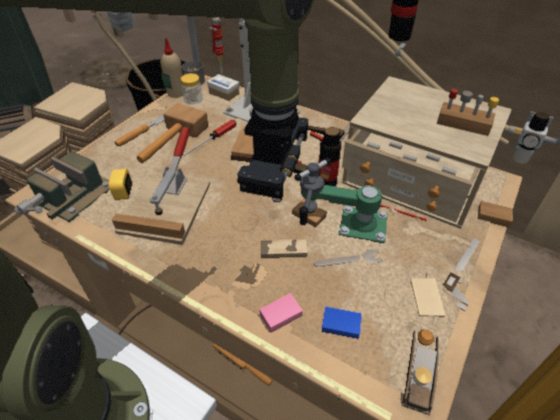

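```bash
python3 - <<'E'
from plan import *
d=pickle.load(open("c.pkl","rb"));print(ray(d["top"],285.2,203.4,.146))
plan([.547,-.111,.36],70,6)
E
```

```text
[ 0.48818746 -0.13416624  0.146     ]
rot [-0.007  0.008  0.613] dp [ 0.0746 -0.031   0.0029]
-0.82 1.06 -0.05 -0.001 0.001 0.102 -1; -0.71 1.14 -0.05 -0.001 0.001 0.102 -1; -0.59 1.21 -0.05 -0.001 0.001 0.102 -1; -0.46 1.26 -0.05 -0.001 0.001 0.102 -1; -0.33 1.3 -0.05 -0.001 0.001 0.102 -1; -0.2 1.33 -0.05 -0.001 0.001 0.102 -1;
```

Emit:
play_rows(targets="-0.8 1.1 0 0 0 0.1 -1; -0.7 1.1 0 0 0 0.1 -1; -0.6 1.2 0 0 0 0.1 -1; -0.5 1.3 0 0 0 0.1 -1; -0.3 1.3 0 0 0 0.1 -1; -0.2 1.2 0 0 0 0.1 -1; 0 0 0 0 0 0 -1; 0 0 0 0 0 0 -1")

```text
time: 8.48
position: [0.5446, -0.1131, 0.346]
tool_rot: [-2.577, -1.789, 0.042]
ft_force: [0.4, -0.4, 0.5]
grip_width: 0.005
```

```bash
python3 - <<'E'
from plan import *
where();plan([.547,-.111,.31],70,4)
E
```

```text
t 8.47 pos [ 0.5446 -0.1131  0.346 ] xang 69.6 tilt 1.56 F [ 0.4 -0.4  0.5] q [-0.41  0.19  0.63  1.78 -0.1   1.24 -0.11]
axis in tool mm [34.8 42.9 -1.5] polar r 0.0552 ang 198.6
rot [-0.019  0.019 -0.008] dp [ 0.0024  0.0021 -0.036 ]
0.09 0.05 0.9 -0.005 0.005 -0.002 -1; 0.08 0.05 0.9 -0.005 0.005 -0.002 -1; 0.08 0.05 0.9 -0.005 0.005 -0.002 -1; 0.07 0.04 0.9 -0.005 0.005 -0.002 -1;
```

Emit:
play_rows(targets="0 0 1.2 -0.01 0.01 0 -1; 0 0 1.2 -0.01 0.01 0 -1; 0 0 1.1 0 0 0 -1; 0 0 0 0 0 0 -1; 0.4 0 0 0 0 0 -1; 0.4 0 0 0 0 0 -1; 0.3 0 0 0 0 0 -1")

```text
time: 9.35
position: [0.5472, -0.1019, 0.3082]
tool_rot: [-2.578, -1.794, -0.005]
ft_force: [0.7, -0.6, -1.1]
grip_width: 0.005
```

```bash
python3 - <<'E'
from plan import *
where();plan([.547,-.111,.31],70,1)
E
```

```text
t 9.35 pos [ 0.5472 -0.1019  0.3082] xang 69.7 tilt 0.17 F [ 0.7 -0.6 -1.1] q [-0.41  0.21  0.62  1.83 -0.14  1.14 -0.1 ]
axis in tool mm [23.3 44.5  0.1] polar r 0.0502 ang 187.3
rot [ 0.001 -0.003 -0.006] dp [-0.0002 -0.0091  0.0018]
-0.86 0.3 -0.19 0.001 -0.003 -0.006 -1;
```

Emit:
play_rows(targets="0.3 0 0 0 0 0 -1; 0.25 0 0 0 0 0 -1; 0.23 -0.08 0 0 0 0.05 -1; 0.23 -0.08 0 0 0 0.05 -1; 0.23 -0.08 0 0 0 0.05 -1; 0.23 -0.08 0 0 0 0.05 -1; 0.23 -0.08 0 0 0 0.05 -1; 0.23 -0.08 0 0 0 0.05 -1; 0.23 -0.08 0 0 0 0.05 -1; 0.23 -0.08 0 0 0 0.05 -1; 0.23 -0.08 0 0 0 0.05 -1; 0.23 -0.08 0 0 0 0.05 -1")

```text
time: 10.85
position: [0.5498, -0.0845, 0.3078]
tool_rot: [2.949, 1.057, -0.029]
ft_force: [-3.3, -1.7, 2.8]
grip_width: 0.007
```

```bash
python3 - <<'E'
from plan import *
where();plan([.547,-.111,.31],70,1)
E
```

```text
t 10.85 pos [ 0.5498 -0.0845  0.3078] xang 39.4 tilt 1.16 F [-3.3 -1.7  2.8] q [-0.5   0.23  0.68  1.82 -0.14  1.15 -0.66]
axis in tool mm [29.5 38.5 -0.5] polar r 0.0485 ang 166.9
rot [-0.003  0.02  -0.534] dp [-0.0028 -0.0265  0.0022]
-1.9 1.87 -0.18 -0.003 0.02 -0.534 -1;
```

Emit:
play_rows(targets="0.35 -0.15 0 0 0.01 0 -1; 0.35 -0.15 0 0 0.01 0 -1; 0.35 -0.15 0 0 0 0.02 -1; 0.35 -0.15 0 0 0 0.03 -1; 0.35 -0.12 0 0 0 0.04 -1; 0.35 -0.12 0 0 0 0.05 -1; 0.35 -0.12 0 0 0 0.05 -1; 0.35 -0.12 0 0 0 0.05 -1")

```text
time: 11.85
position: [0.5605, -0.0657, 0.3056]
tool_rot: [3.064, 0.672, -0.032]
ft_force: [-4.0, -2.6, 2.0]
grip_width: 0.008
```

```bash
cat >> plan.py <<'E'
def ball(ax=(0.597,-0.0955),r=42,c=17.5):
    s,R=cur();p=s["position"];t=R.T@np.array([ax[0]-p[0],ax[1]-p[1],0])*1000
    y=t[1]-np.sqrt(r*r-(c-t[0])**2);b=R@np.array([c-t[0],y-t[1],0])
    print("ball tool y",round(y,1),"ball ang",np.degrees(np.arctan2(b[1],b[0])).round(1)%360)
E
python3 - <<'E'
from plan import *
where();ball();plan([.547,-.111,.31],70,1)
E
```

```text
t 11.85 pos [ 0.5605 -0.0657  0.3056] xang 24.7 tilt 1.21 F [-4.  -2.6  2. ] q [-0.54  0.26  0.7   1.81 -0.17  1.16 -0.93]
axis in tool mm [20.7 42.3 -0.4] polar r 0.0471 ang 140.8
ball tool y 0.5 ball ang 119.1
rot [-0.008  0.02  -0.79 ] dp [-0.0135 -0.0453  0.0044]
-3.13 3.55 -0.38 -0.008 0.02 -0.79 -1;
```

Emit:
play_rows(targets="0.33 -0.12 -0.1 0 0.01 0.05 -1; 0.33 -0.12 -0.1 0 0.01 0.05 -1; 0.33 -0.12 0 0 0 0.05 -1; 0.33 -0.12 0 0 0 0.05 -1; 0.33 -0.12 0 0 0 0.05 -1; 0.33 -0.12 0 0 0 0.05 -1; 0.33 -0.12 0 0 0 0.05 -1; 0.33 -0.12 0 0 0 0.05 -1")

```text
time: 12.85
position: [0.5785, -0.0516, 0.3032]
tool_rot: [3.137, 0.017, -0.036]
ft_force: [-4.9, -2.3, 2.7]
grip_width: 0.007
```

```bash
python3 - <<'E'
from plan import *
where();ball();plan([.547,-.111,.31],70,1);d=grab("e")
c=d["scene"]["pixels"][120:250,240:410];cv2.imwrite("pics/e_sc.png",cv2.resize(c,None,fx=4.5,fy=4.5,interpolation=cv2.INTER_CUBIC))
E
```

```text
t 12.85 pos [ 0.5785 -0.0516  0.3032] xang 0.6 tilt 1.35 F [-4.9 -2.3  2.7] q [-0.59  0.31  0.75  1.77 -0.22  1.18 -1.33]
axis in tool mm [18.  44.1 -0.2] polar r 0.0476 ang 112.8
ball tool y 2.1 ball ang 91.3
rot [-0.01   0.023 -1.211] dp [-0.0315 -0.0594  0.0068]
-3.23 5.91 -0.58 -0.01 0.023 -1.211 -1;
```

View pics/e_sc.png

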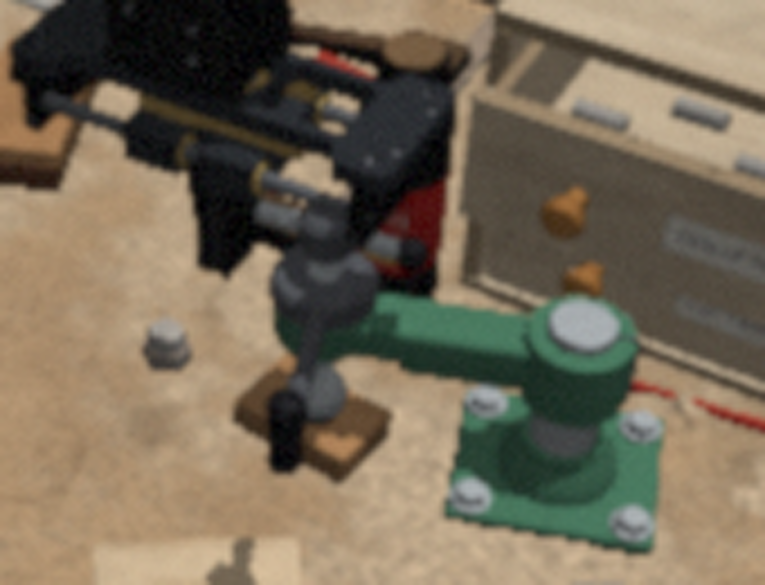

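Emit:
play_rows(targets="0.33 -0.12 -0.3 0 0.01 0.05 -1; 0.33 -0.12 -0.3 0 0.01 0.05 -1; 0.33 -0.12 -0.1 0 0 0.05 -1; 0.33 -0.12 -0.1 0 0 0.05 -1; 0.33 -0.12 -0.1 0 0 0.05 -1; 0.25 -0.1 0 0 0 0.04 -1; 0.2 -0.1 0 0 0 0.03 -1")

```text
time: 13.82
position: [0.5936, -0.046, 0.3039]
tool_rot: [3.092, -0.491, -0.045]
ft_force: [-4.7, -2.9, 3.4]
grip_width: 0.003
```

```bash
python3 - <<'E'
from plan import *
where();ball();plan([.547,-.111,.31],70,1)
E
```

```text
t 13.82 pos [ 0.5936 -0.046   0.3039] xang -18.1 tilt 1.76 F [-4.7 -2.9  3.4] q [-0.62  0.36  0.8   1.73 -0.26  1.2  -1.64]
axis in tool mm [18.6 46.1  0.2] polar r 0.0497 ang 93.9
ball tool y 4.1 ball ang 73.4
rot [-0.009  0.033 -1.536] dp [-0.0466 -0.065   0.0061]
-2.43 7.64 -0.43 -0.009 0.033 -1.536 -1;
```

Emit:
play_rows(targets="-0.8 -0.1 -0.2 0 0.01 0 -1; -0.8 -0.1 -0.3 0 0.01 0 -1; -1 0 -1 0 0.01 0 -1; 0 0 -3 0 0 0 -1; 0 0 -3 0 0 0 -1; -3 -3 -1 0 0 -0.15 -1; -3 -3 0 0 0 -0.15 -1; -2 -3 0 0 0 -0.15 -1; 0 0 0 0 0 0 -1; 0 0 0 0 0 0 -1")

```text
time: 15.08
position: [0.5008, 0.077, 0.394]
tool_rot: [3.128, 0.256, 0.03]
ft_force: [0.7, 0.2, 0.3]
grip_width: 0.005
```

```bash
python3 - <<'E'
from plan import *
where();d=grab("f")
c=d["scene"]["pixels"][120:250,240:410];cv2.imwrite("pics/f_sc.png",cv2.resize(c,None,fx=4.5,fy=4.5,interpolation=cv2.INTER_CUBIC))
E
```

```text
t 15.07 pos [0.5008 0.077  0.394 ] xang 9.3 tilt 1.12 F [0.7 0.2 0.3] q [-0.91 -0.01  0.71  1.85  0.01  1.28 -1.61]
axis in tool mm [ 66.9 185.8   2.2] polar r 0.1975 ang 119.1
```

View pics/f_sc.png

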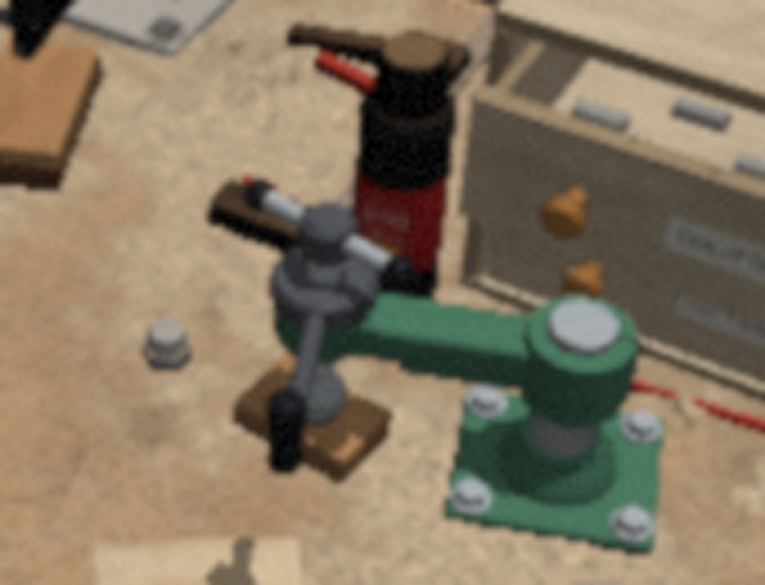

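View pics/f_top.png

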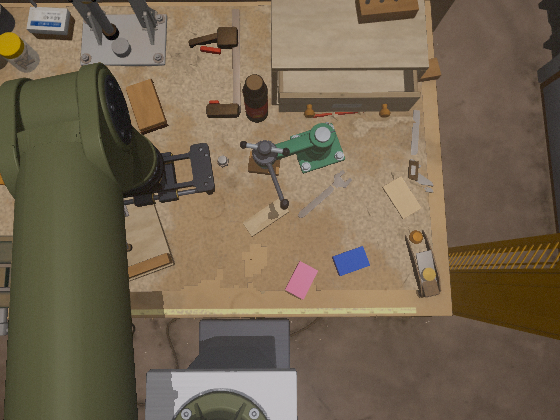

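```bash
cat > meas.py <<'E'
from h import *
import sys
tag=sys.argv[1]
cs=[cloud(ctrl.get_image("top")) for _ in range(4)];ims=grab(tag);t=ims["top"];C=np.median(cs+[cloud(t)],0);np.save(tag+"C.npy",C)
g=t["pixels"].max(2)
# dark pixels at ball height
m=(np.hypot(C[...,0]-.597,C[...,1]+.0955)<.056)&(np.hypot(C[...,0]-.597,C[...,1]+.0955)>.03)&(C[...,2]>.13)&(g<75)
n,l,st,ce=cv2.connectedComponentsWithStats(m.astype(np.uint8))
for k in range(1,n):
    if st[k,4]<10: continue
    z=C[l==k][:,2]; p=ray(t,*ce[k],np.percentile(z,90)-.008); print("ball",ce[k].round(1),st[k,4],p.round(4),"ztop",np.percentile(z,[50,80,90]).round(4),"ang",np.degrees(np.arctan2(p[1]+.0955,p[0]-.597)).round(1))
m=(np.hypot(C[...,0]-.597,C[...,1]+.095)<.011)&(C[...,2]>.14);print("hub",m.sum(),np.percentile(C[m][:,2],[50,80,90]).round(4))
m=(abs(C[...,2]-.100)<.004)&(C[...,0]>.55)&(C[...,0]<.68)&(abs(C[...,1]+.155)<.02);print("arm",m.sum(),np.median(C[m],0))
m=(np.hypot(C[...,0]-.597,C[...,1]+.095)<.035)&(abs(C[...,2]-.117)<.004);print("ring",m.sum(),np.median(C[m],0))
s=ims["scene"]["pixels"]
c=s[185:235,280:340];cv2.imwrite(f"pics/{tag}_foot.png",cv2.resize(c,None,fx=12,fy=12,interpolation=cv2.INTER_CUBIC))
c=t["pixels"][110:220,210:340];cv2.imwrite(f"pics/{tag}_tc.png",cv2.resize(c,None,fx=5.4,fy=5.4,interpolation=cv2.INTER_CUBIC))
E
python3 meas.py g
```

```text
ball [242.8 144.2] 40 [ 0.6068 -0.0525  0.1426] ztop [0.1492 0.1503 0.1506] ang 77.1
ball [285.6 151.6] 48 [ 0.5914 -0.1364  0.1429] ztop [0.1488 0.1502 0.1509] ang -97.9
hub 104 [0.1537 0.1544 0.1546]
arm 241 [ 0.61997972 -0.1575412   0.09873612]
ring 278 [ 0.58774896 -0.09562206  0.11710517]
```

View pics/g_foot.png

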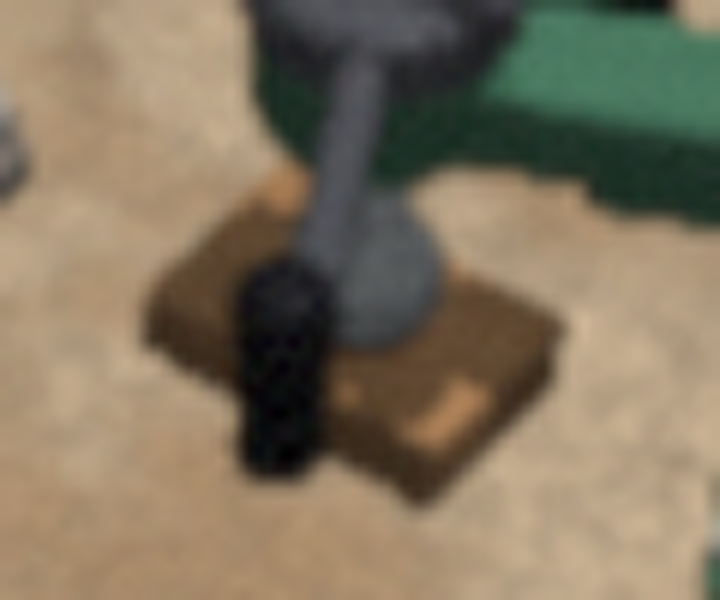

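View pics/g_tc.png

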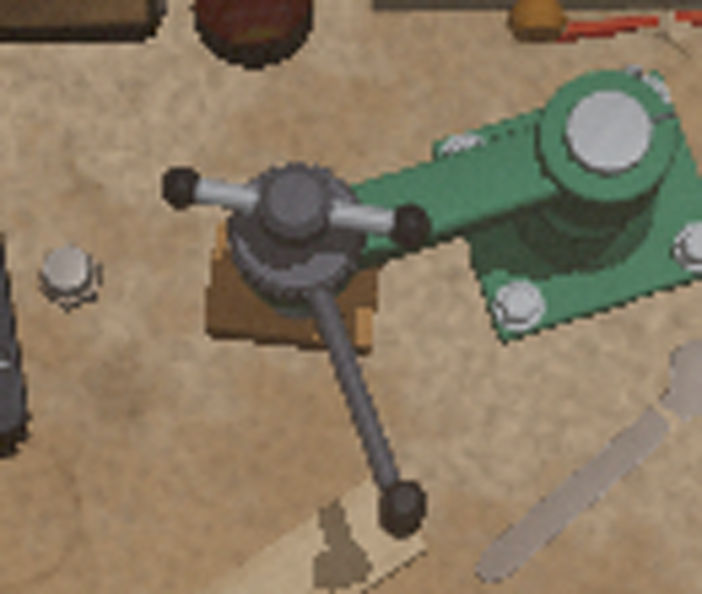

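```bash
python3 - <<'E'
from h import *
d=pickle.load(open("g.pkl","rb"));T=np.load("gC.npy");S=np.median([cloud(ctrl.get_image("scene")) for _ in range(5)],0)
np.save("gS.npy",S)
def st(n,C,m):
    if m.sum()>5: z=C[m][:,2];print(n,m.sum(),"med",np.median(z).round(4),"mean",z.mean().round(4),"sd",z.std().round(4))
for nm,C,im in(("T",T,d["top"]["pixels"]),("S",S,d["scene"]["pixels"])):
    x,y,z=C[...,0],C[...,1],C[...,2]
    er=lambda m:cv2.erode(m.astype(np.uint8),np.ones((3,3)))>0
    g=im.astype(int);green=(g[...,1]>g[...,2]+15)&(g[...,1]>g[...,0]+5)
    r=np.hypot(x-.597,y+.0955)
    st(nm+" arm",C,er(green&(z>.09)&(z<.107)&(r>.035)&(r<.095)))
    st(nm+" base",C,er(green&(z>.004)&(z<.02)))
    st(nm+" col",C,er((z>.104)&(z<.118)&(np.hypot(x-.637,y+.213)<.012)))
    st(nm+" ring",C,er((z>.112)&(z<.122)&(r<.025)&(r>.016)))
    st(nm+" hub",C,er((z>.147)&(z<.162)&(r<.011)))
    st(nm+" bench",C,er((abs(z)<.01)&(x>.5)&(x<.56)&(y>-.06)&(y<.02)))
    st(nm+" bench2",C,er((abs(z)<.01)&(x>.52)&(x<.56)&(y>-.3)&(y<-.2)))
    st(nm+" thin",C,er((abs(z-.018)<.006)&(x>.44)&(x<.53)&(y>-.16)&(y<-.05)))
    st(nm+" thick",C,er((abs(z-.022)<.006)&(x>.54)&(x<.65)&(y>-.16)&(y<-.05)))
    rod=er((z>.135)&(z<.155)&(r>.017)&(r<.034))
    st(nm+" rod",C,rod)
E
```

```text
T arm 241 med 0.0989 mean 0.0988 sd 0.0008
T base 221 med 0.0129 mean 0.0128 sd 0.0009
T col 64 med 0.1108 mean 0.1108 sd 0.0007
T ring 57 med 0.1174 mean 0.1172 sd 0.0009
T hub 59 med 0.1539 mean 0.1539 sd 0.0007
T bench 784 med 0.0035 mean 0.0035 sd 0.001
T bench2 634 med 0.0062 mean 0.0063 sd 0.0011
T thin 561 med 0.0186 mean 0.0186 sd 0.0009
T thick 136 med 0.0228 mean 0.0228 sd 0.0009
T rod 36 med 0.1477 mean 0.1477 sd 0.0008
S arm 220 med 0.0971 mean 0.0969 sd 0.001
S base 428 med 0.0113 mean 0.0116 sd 0.0013
S col 34 med 0.1092 mean 0.1093 sd 0.0007
S ring 37 med 0.116 mean 0.1159 sd 0.0006
S hub 21 med 0.1527 mean 0.1527 sd 0.0005
S bench 521 med 0.0024 mean 0.0024 sd 0.0007
S bench2 546 med 0.0049 mean 0.0049 sd 0.0008
S thin 542 med 0.0174 mean 0.0174 sd 0.0007
S thick 150 med 0.0213 mean 0.0213 sd 0.0008
S rod 17 med 0.1449 mean 0.145 sd 0.0009
```

```bash
cat >> plan.py <<'E'
def tip(ax=(0.597,-0.0955),r=42,c=17.5,L=.166):
    s,R=cur();p=s["position"]+R[:,2]*L
    t=R.T@np.array([ax[0]-p[0],ax[1]-p[1],0])*1000
    print("tip",p.round(4),"axis in tool from tip",t.round(1),"polar",np.degrees(np.arctan2(p[1]-ax[1],p[0]-ax[0])).round(1)%360)
    q=r*r-(c-t[0])**2
    if q>0:
        y=t[1]-np.sqrt(q);b=R@np.array([c-t[0],y-t[1],0]);print("ball y",round(y,1),"ang",np.degrees(np.arctan2(b[1],b[0])).round(1)%360)
E
python3 - <<'E'
from plan import *
tip();plan([.572,-.0485,.37],-10,5)
E
```

```text
tip [0.5039 0.0766 0.2275] axis in tool from tip [ 63.9 184.9   2.2] polar 118.4
rot [ 0.003 -0.018  0.338] dp [ 0.0711 -0.1256 -0.0234]
0.99 2.71 0.5 0.001 -0.004 0.068 -1; 1.17 2.63 0.5 0.001 -0.004 0.068 -1; 1.35 2.55 0.49 0.001 -0.004 0.068 -1; 1.52 2.45 0.48 0.001 -0.004 0.068 -1; 1.68 2.35 0.48 0.001 -0.004 0.068 -1;
```

Emit:
play_rows(targets="1 2.7 0.5 0 -0.005 0.07 -1; 1.2 2.6 0.5 0 -0.005 0.07 -1; 1.3 2.5 0.5 0 -0.005 0.07 -1; 1.5 2.4 0.5 0 0 0.07 -1; 0.9 1.2 0.3 0 0 0.06 -1; 0.4 0.6 0 0 0 0 -1; 0 0 0 0 0 0 -1; 0 0 0 0 0 0 -1")

```text
time: 16.73
position: [0.5692, -0.0418, 0.3708]
tool_rot: [3.127, -0.284, 0.003]
ft_force: [-0.6, 0.3, 0.4]
grip_width: 0.003
```

```bash
python3 - <<'E'
from plan import *
where();tip();plan([.572,-.0485,.31],-10,1)
E
```

```text
t 16.73 pos [ 0.5692 -0.0418  0.3708] xang -10.4 tilt 0.15 F [-0.6  0.3  0.4] q [-0.71  0.22  0.85  1.73 -0.17  1.27 -1.58]
axis in tool mm [37.1 47.8  0.1] polar r 0.0605 ang 117.4
tip [ 0.5695 -0.0421  0.2048] axis in tool from tip [36.7 47.6  0.1] polar 117.2
ball y 10.2 ang 106.8
rot [ 0.001 -0.002 -0.007] dp [ 0.0028 -0.0067 -0.0608]
0.39 0.6 6.08 0.001 -0.002 -0.007 -1;
```

Emit:
play_rows(targets="0 0.3 2 0 0 0 -1; 0 0.2 2 0 0 0 -1; 0 0 1.6 0 0 0 -1; 0 0 0.3 0 0 0 -1; 0 0 0 0 0 0 -1; 0.4 0 0 0 0 0 -1; 0.4 0 0 0 0 0 -1; 0.3 0 0 0 0 0 -1; 0.2 0 0 0 0 0 -1")

```text
time: 17.85
position: [0.5818, -0.0469, 0.3087]
tool_rot: [-3.129, 0.276, -0.005]
ft_force: [-0.0, 0.0, -0.5]
grip_width: 0.004
```

```bash
python3 - <<'E'
from plan import *
where();tip();plan([.572,-.0485,.31],-10,1)
E
```

```text
t 17.85 pos [ 0.5818 -0.0469  0.3087] xang -10.1 tilt 0.2 F [-0.   0.  -0.5] q [-0.66  0.32  0.83  1.77 -0.25  1.16 -1.5 ]
axis in tool mm [23.5 45.2  0. ] polar r 0.0509 ang 107.4
tip [ 0.5824 -0.0468  0.1427] axis in tool from tip [22.9 45.4  0. ] polar 106.7
ball y 3.7 ang 87.3
rot [-0.001 -0.003 -0.002] dp [-0.0098 -0.0016  0.0013]
-0.94 0.33 -0.13 -0.001 -0.003 -0.002 -1;
```

Not yet in contact (~5 mm to go); push ~5.5 mm past contact.

Emit:
play_rows(targets="0.25 0 0 0 0 0 -1; 0.3 -0.05 0 0 0 0 -1; 0.3 -0.05 0 0 0 0.02 -1; 0.3 -0.05 0 0 0 0.03 -1")

```text
time: 18.35
position: [0.592, -0.0476, 0.3082]
tool_rot: [-3.119, 0.359, 0.008]
ft_force: [-5.0, 1.6, 4.3]
grip_width: 0.003
```

```bash
python3 - <<'E'
from plan import *
where();tip()
E
```

```text
t 18.35 pos [ 0.592  -0.0476  0.3082] xang -13.1 tilt 0.32 F [-5.   1.6  4.3] q [-0.65  0.35  0.83  1.74 -0.28  1.18 -1.54]
axis in tool mm [15.8 45.5 -0.1] polar r 0.0482 ang 96.0
tip [ 0.5912 -0.0471  0.1422] axis in tool from tip [16.7 45.8 -0.2] polar 96.9
ball y 3.8 ang 75.7
```

Emit:
play_rows(targets="0.3 -0.08 0 0 0 0.03 -1; 0.15 -0.05 0 0 0 0.02 -1; -0.8 0 -0.1 0 0 0 -1; -0.9 0 -0.1 0 0 0 -1; -1 -0.3 -2 0 0 0 -1; 0 -0.5 -3 0 0 0 -1; -1.5 -2 -2 0 0 -0.1 -1; -3 -3 0 0 0 -0.15 -1; -3 -3 0 0 0 -0.15 -1; -1 -1 0 0 0 0 -1; 0 0 0 0 0 0 -1")

```text
time: 19.73
position: [0.4944, 0.0693, 0.384]
tool_rot: [-3.127, -0.208, -0.002]
ft_force: [-0.0, -0.4, -0.1]
grip_width: 0.008
```

```bash
python3 meas.py i; python3 - <<'E'
from plan import *
where()
E
```

```text
ball [243.6 141.7] 42 [ 0.6121 -0.0541  0.1424] ztop [0.1485 0.1501 0.1504] ang 70.0
ball [284.8 154.6] 48 [ 0.5856 -0.1346  0.1417] ztop [0.1481 0.1494 0.1497] ang -106.2
hub 105 [0.153  0.1537 0.1542]
arm 259 [ 0.61957976 -0.15570128  0.09874563]
ring 285 [ 0.58778078 -0.09556761  0.11679379]
t 20.02 pos [0.4957 0.0676 0.3837] xang 7.3 tilt 0.28 F [ 0.4 -0.5  0. ] q [-0.93 -0.01  0.75  1.87  0.    1.28 -1.62]
axis in tool mm [ 79.6 174.7  -0.8] polar r 0.192 ang 121.8
```

View pics/i_foot.png

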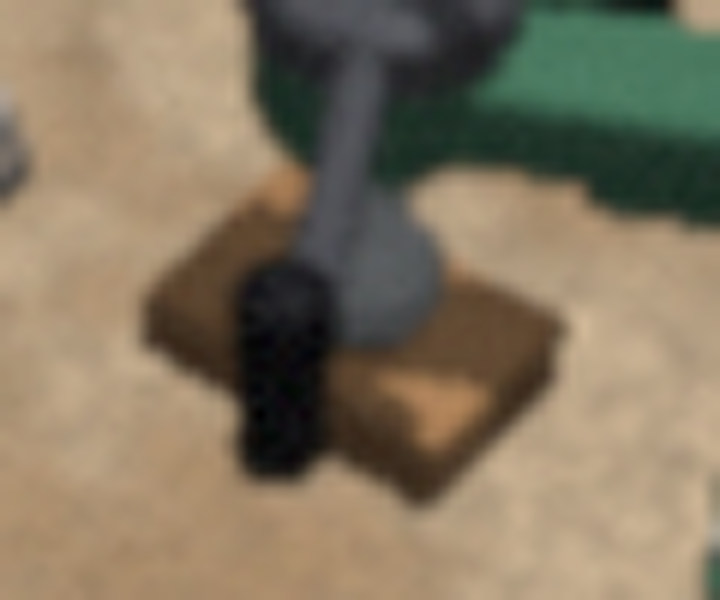

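```bash
python3 - <<'E'
from plan import *
plan([.5004,-.167,.365],109.6,12,1)
E
```

```text
rot [-0.003 -0.005 -1.785] dp [ 0.0047 -0.2346 -0.0187]
-0.2 1.9 0.1 -0.0 -0.0 -0.149 -1; -0.5 1.9 0.1 -0.0 -0.0 -0.149 -1; -0.8 1.8 0.1 -0.0 -0.0 -0.149 -1; -1.0 1.7 0.1 -0.0 -0.0 -0.149 -1; -1.3 1.5 0.1 -0.0 -0.0 -0.149 -1; -1.5 1.3 0.1 -0.0 -0.0 -0.149 -1; -1.6 1.1 0.2 -0.0 -0.0 -0.149 -1; -1.8 0.8 0.2 -0.0 -0.0 -0.149 -1; -1.9 0.5 0.2 -0.0 -0.0 -0.149 -1; -1.9 0.2 0.2 -0.0 -0.0 -0.149 -1; -2.0 -0.0 0.2 -0.0 -0.0 -0.149 -1; -1.9 -0.3 0.2 -0.0 -0.0 -0.149 -1;
```

Emit:
play_rows(targets="-0.2 1.9 0.1 0 0 -0.15 -1; -0.5 1.9 0.1 0 0 -0.15 -1; -0.8 1.8 0.1 0 0 -0.15 -1; -1 1.7 0.1 0 0 -0.15 -1; -1.3 1.5 0.1 0 0 -0.15 -1; -1.5 1.3 0.1 0 0 -0.15 -1; -1.6 1.1 0.2 0 0 -0.15 -1; -1.8 0.8 0.2 0 0 -0.15 -1; -1.9 0.5 0.2 0 0 -0.15 -1; -1.9 0.2 0.2 0 0 -0.15 -1; -2 0 0.2 0 0 -0.15 -1; -1.6 -0.2 0.1 0 0 -0.12 -1; -0.5 0 0 0 0 0 -1; 0 0 0 0 0 0 -1; 0 0 0 0 0 0 -1")

```text
time: 21.9
position: [0.5129, -0.1836, 0.3646]
tool_rot: [1.779, 2.586, -0.01]
ft_force: [-0.1, 0.3, 0.0]
grip_width: 0.003
```

```bash
python3 - <<'E'
from plan import *
where();plan([.5004,-.167,.300],109.6,1)
E
```

```text
t 21.9 pos [ 0.5129 -0.1836  0.3646] xang 111.0 tilt 0.39 F [-0.1  0.3  0. ] q [-0.58  0.17  0.96  1.8  -0.14  1.25  0.79]
axis in tool mm [ 52.2 110.   -0.7] polar r 0.1218 ang 226.3
rot [-0.003  0.006  0.024] dp [-0.0125  0.0166 -0.0646]
2.04 -0.55 6.45 -0.003 0.006 0.024 -1;
```

Emit:
play_rows(targets="0.3 -0.2 2 0 0 0.02 -1; 0.3 -0.3 2 0 0 0 -1; 0.4 0 1.9 0 0 0 -1; 0.4 0 0.4 0 0 0 -1; 0 0 0 0 0 0 -1; 0.4 0 0 0 0 0 -1; 0.4 0 0 0 0 0 -1; 0.3 0 0 0 0 0 -1")

```text
time: 22.9
position: [0.5012, -0.1579, 0.3028]
tool_rot: [1.801, 2.566, -0.002]
ft_force: [-0.4, 0.1, -0.6]
grip_width: 0.002
```

```bash
python3 - <<'E'
from plan import *
where();tip();plan([.5004,-.167,.300],109.6,1)
E
```

```text
t 22.9 pos [ 0.5012 -0.1579  0.3028] xang 109.9 tilt 0.38 F [-0.4  0.1 -0.6] q [-0.6   0.18  0.95  1.92 -0.16  1.12  0.75]
axis in tool mm [2.620e+01 1.113e+02 1.000e-01] polar r 0.1144 ang 213.1
tip [ 0.5019 -0.1587  0.1368] axis in tool from tip [2.720e+01 1.109e+02 1.000e-01] polar 213.6
ball y 70.0 ang 213.2
rot [0.003 0.006 0.005] dp [-0.0008 -0.0091 -0.0028]
-0.82 -0.38 0.28 0.003 0.006 0.005 -1;
```

Emit:
play_rows(targets="0.4 -0.1 0.2 0 0 0 -1; 0.4 -0.1 0.1 0 0 0 -1; 0.55 -0.06 0 0 0 0.04 -1; 0.55 -0.06 0 0 0 0.04 -1; 0.55 -0.06 0 0 0 0.04 -1; 0.55 -0.06 0 0 0 0.04 -1; 0.55 -0.06 0 0 0 0.04 -1; 0.55 -0.06 0 0 0 0.04 -1; 0.55 -0.06 0 0 0 0.04 -1; 0.55 -0.06 0 0 0 0.04 -1; 0.55 -0.06 0 0 0 0.04 -1")

```text
time: 24.28
position: [0.4815, -0.112, 0.3]
tool_rot: [2.238, 2.164, -0.01]
ft_force: [-0.6, -3.2, 0.6]
grip_width: 0.003
```

```bash
python3 - <<'E'
from plan import *
where();tip(r=115,c=18.5);plan([.5004,-.167,.300],80,1)
E
```

```text
t 24.27 pos [ 0.4815 -0.112   0.3   ] xang 88.1 tilt 1.68 F [-0.6 -3.2  0.6] q [-0.75  0.07  0.96  2.   -0.04  1.08  0.19]
axis in tool mm [ 20.4 114.9   1.3] polar r 0.1167 ang 188.1
tip [ 0.484  -0.1162  0.1341] axis in tool from tip [ 24.4 112.2   1.2] polar 190.4
ball y -2.6 ang 181.1
rot [0.018 0.023 0.141] dp [ 0.0189 -0.055   0.    ]
-5.43 2.07 0.16 0.018 0.023 0.141 -1;
```

Emit:
play_rows(targets="0.55 -0.06 0 0.005 0.01 0.03 -1; 0.55 -0.06 0 0.005 0.01 0.04 -1; 0.55 -0.06 0 0.005 0 0.04 -1; 0.55 -0.06 0 0 0 0.04 -1; 0.55 -0.06 0 0 0 0.04 -1; 0.55 -0.06 0 0 0 0.04 -1; 0.55 -0.06 0 0 0 0.04 -1; 0.55 -0.06 0 0 0 0.04 -1; 0.55 -0.06 0 0 0 0.04 -1")

```text
time: 25.4
position: [0.484, -0.0679, 0.2999]
tool_rot: [2.615, 1.725, -0.012]
ft_force: [-1.4, -3.2, 1.3]
grip_width: 0.007
```

```bash
python3 - <<'E'
from plan import *
where();tip(r=115,c=18.5);plan([.5004,-.167,.300],60,1)
E
```

```text
t 25.4 pos [ 0.484  -0.0679  0.2999] xang 66.8 tilt 0.66 F [-1.4 -3.2  1.3] q [-0.83  0.07  0.95  2.   -0.05  1.1  -0.26]
axis in tool mm [1.910e+01 1.147e+02 1.000e-01] polar r 0.1163 ang 166.3
tip [ 0.4838 -0.0698  0.1339] axis in tool from tip [2.100e+01 1.142e+02 1.000e-01] polar 167.2
ball y -0.8 ang 158.0
rot [0.004 0.011 0.119] dp [ 0.0164 -0.0991  0.0001]
-8.46 5.4 0.1 0.004 0.011 0.119 -1;
```

Emit:
play_rows(targets="0.55 -0.07 0 0 0.005 0.02 -1; 0.55 -0.07 0 0 0.005 0.03 -1; 0.55 -0.07 0 0 0 0.04 -1; 0.55 -0.07 0 0 0 0.03 -1")

```text
time: 25.9
position: [0.4912, -0.0475, 0.2998]
tool_rot: [2.724, 1.556, 0.001]
ft_force: [0.3, -4.9, -0.5]
grip_width: 0.006
```

```bash
python3 - <<'E'
from plan import *
where();tip(r=115,c=18.5)
E
```

```text
t 25.9 pos [ 0.4912 -0.0475  0.2998] xang 59.5 tilt 0.25 F [ 0.3 -4.9 -0.5] q [-0.85  0.08  0.94  1.99 -0.07  1.1  -0.42]
axis in tool mm [ 12.4 115.5   0.5] polar r 0.1162 ang 155.6
tip [ 0.4917 -0.0481  0.1338] axis in tool from tip [ 12.6 114.8   0.5] polar 155.8
ball y -0.0 ang 146.6
```

Emit:
play_rows(targets="0.4 -0.05 0 0 0 0.02 -1; 0.4 -0.05 0 0 0 0.02 -1; 0.4 -0.05 0 0 0 0.01 -1")

```text
time: 26.28
position: [0.4947, -0.041, 0.2997]
tool_rot: [2.763, 1.477, -0.014]
ft_force: [-7.7, -11.6, 9.6]
grip_width: 0.003
```

```bash
python3 - <<'E'
from plan import *
where();tip(r=115,c=18.5)
E
```

```text
t 26.27 pos [ 0.4947 -0.041   0.2997] xang 56.3 tilt 0.71 F [ -7.7 -11.6   9.6] q [-0.86  0.09  0.94  1.98 -0.07  1.11 -0.48]
axis in tool mm [ 11.5 115.4   0.2] polar r 0.1159 ang 151.9
tip [ 0.4941 -0.0429  0.1337] axis in tool from tip [ 13.5 114.8   0.2] polar 152.9
ball y -0.1 ang 143.7
```

Emit:
play_rows(targets="0.4 -0.03 0 0 0 0 -1; 0.4 -0.03 0 0 0 0 -1")

```text
time: 26.52
position: [0.4963, -0.0397, 0.2998]
tool_rot: [2.766, 1.467, -0.034]
ft_force: [-7.4, -10.8, 8.9]
grip_width: 0.002
```

```bash
python3 - <<'E'
from plan import *
where();tip(r=115,c=18.5)
E
```

```text
t 26.52 pos [ 0.4963 -0.0397  0.2998] xang 55.9 tilt 1.37 F [ -7.4 -10.8   8.9] q [-0.86  0.11  0.94  1.97 -0.07  1.12 -0.49]
axis in tool mm [ 10.3 114.6  -0.3] polar r 0.1151 ang 151.0
tip [ 0.494  -0.043   0.1338] axis in tool from tip [ 14.2 114.7  -0.4] polar 153.0
ball y -0.2 ang 143.8
```

Emit:
play_rows(targets="0.7 -0.03 0 0 0.02 0 -1; 0.7 0 0 0 0.02 0 -1")

```text
time: 26.78
position: [0.4972, -0.0417, 0.2994]
tool_rot: [-2.779, -1.456, 0.03]
ft_force: [-20.2, -21.0, 21.9]
grip_width: 0.002
```

```bash
python3 - <<'E'
from plan import *
where();tip(r=115,c=18.5)
E
```

```text
t 26.77 pos [ 0.4972 -0.0417  0.2994] xang 55.3 tilt 1.1 F [-20.2 -21.   21.9] q [-0.85  0.11  0.94  1.97 -0.09  1.12 -0.48]
axis in tool mm [ 12.5 112.6  -1.5] polar r 0.1133 ang 151.7
tip [ 0.4942 -0.0426  0.1334] axis in tool from tip [ 15.  114.6  -1.6] polar 152.8
ball y -0.3 ang 143.6
```

Firmly at the stop (29 N, no motion). Back off and look.

Emit:
play_rows(targets="-0.6 -0.1 0 0 0 0 -1; -1 -0.2 0 0 0 0 -1; -1.5 -0.5 -1 0 0 0 -1; 0 0 -3 0 0 0 -1; 0 0 -3 0 0 0 -1; 0 -3 -1 0 0 0 -1; 1 -4 0 0 0 0.1 -1; 3 -4 0 0 0 0.1 -1; 4 -4 0 0 0 0.1 -1; 4 -3 0 0 0 0.1 -1; 3 0 0 0 0 0 -1; 1 0 0 0 0 0 -1; 0 0 0 0 0 0 -1")

```text
time: 28.4
position: [0.4523, 0.1772, 0.3851]
tool_rot: [-2.997, -0.869, 0.017]
ft_force: [-1.1, -0.1, -0.3]
grip_width: 0.005
```

```bash
python3 meas.py k; python3 - <<'E'
from plan import *
where()
E
```

```text
ball [243.3 142.9] 43 [ 0.6097 -0.0535  0.1425] ztop [0.1487 0.1497 0.1505] ang 73.2
ball [285.2 152.8] 47 [ 0.5889 -0.1355  0.1425] ztop [0.1486 0.1496 0.1505] ang -101.4
hub 105 [0.1533 0.1542 0.1546]
arm 252 [ 0.61986242 -0.15746932  0.09864911]
ring 277 [ 0.58779091 -0.09358437  0.11692837]
t 28.7 pos [0.4524 0.176  0.3855] xang 32.3 tilt 1.4 F [0.3 0.4 0.3] q [-0.96 -0.04  0.54  1.89 -0.01  1.29 -1.43]
axis in tool mm [-22.6 306.7  -7.3] polar r 0.3076 ang 118.0
```

View pics/k_top.png

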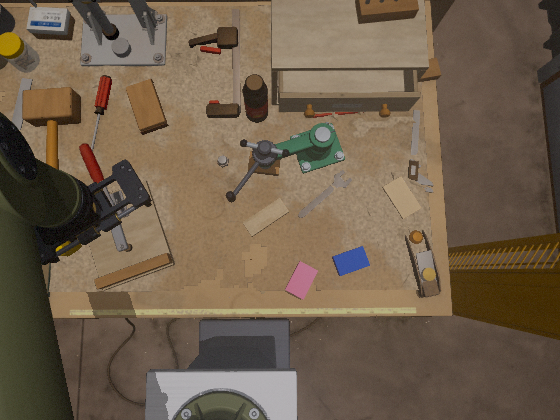

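View pics/k_scene.png

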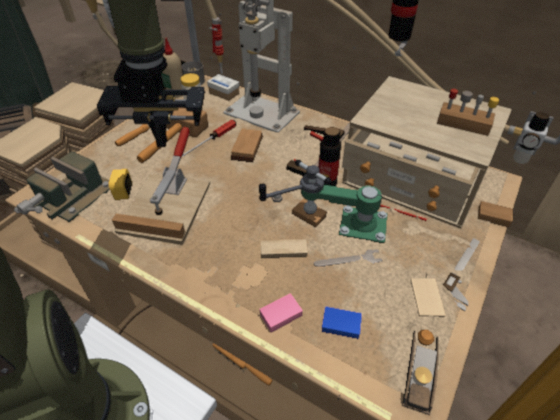

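```bash
python3 - <<'E'
from h import *
a=pickle.load(open("a.pkl","rb"));k=pickle.load(open("k.pkl","rb"))
def knob(d):
    C=cloud(d["top"]);g=d["top"]["pixels"].max(2);r=np.hypot(C[...,0]-.597,C[...,1]+.0955)
    m=(r>.1)&(r<.13)&(C[...,2]>.125)&(C[...,2]<.16)&(C[...,0]<.55)&(g<90)
    n,l,st,ce=cv2.connectedComponentsWithStats(m.astype(np.uint8));i=1+np.argmax(st[1:,4]);p=ray(d["top"],*ce[i],.146);return ce[i],p,np.degrees(np.arctan2(p[1]+.0955,p[0]-.597))
print(knob(a));print(knob(k))
dd=cv2.absdiff(a["top"]["pixels"],k["top"]["pixels"]).max(2)[110:290,200:440]
ys,xs=np.where(dd>60);print(len(ys));cv2.imwrite("pics/diff.png",cv2.resize(dd*2,None,fx=3,fy=3))
A=a["scene"]["pixels"][185:235,280:340];B=k["scene"]["pixels"][185:235,280:340]
cv2.imwrite("pics/cmp.png",cv2.resize(np.hstack([A,B]),None,fx=6.6,fy=6.6,interpolation=cv2.INTER_CUBIC))
E
```

```text
(array([230.40298507, 195.92537313]), array([ 0.50335697, -0.02929733,  0.146     ]), np.float64(144.7408937627973))
(array([229.86764706, 195.5       ]), array([ 0.50419159, -0.02826367,  0.146     ]), np.float64(144.0780326792047))
212
```

View pics/cmp.png

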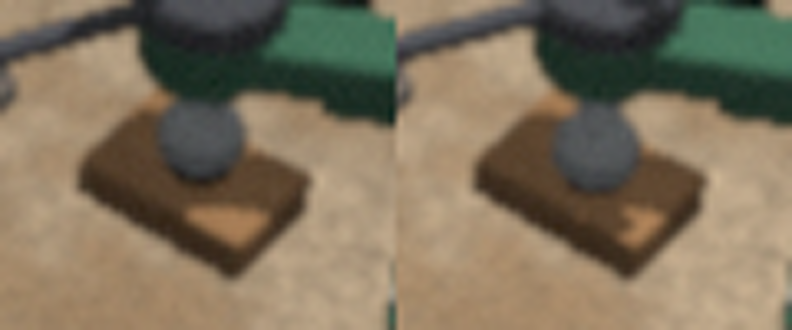

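View pics/diff.png

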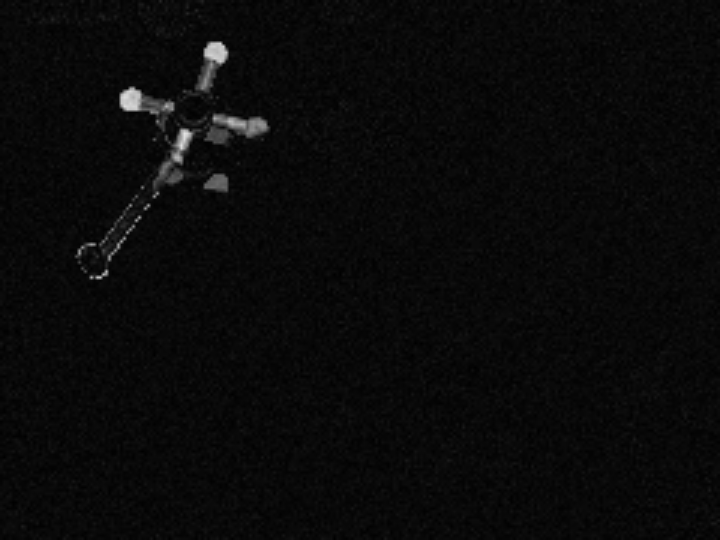

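```bash
python3 -c "
from bench import ctrl
s=ctrl.get_state();print(s['time'],abs(s['qd']).max(),s['ft_force'])
print(ctrl.close_job())"
```

```text
28.7 0.004090717331281345 [0.33276306 0.39406817 0.28094288]
the job is handed in; nothing more can be done
None
```

I slackened the lock ring, screwed the foot down onto the offcut, tightened the ring again, and handed the job in at about 29 s. The interface gives no verdict.

**What I did**
- **Slackening:** I pushed the lever round to about 0.94 rad.
- **Screwing down:** I turned the T-bar about 92° clockwise in two pushes. The offcut under the foot is the 22 mm block_thick.
- **Tightening:** I pushed the lever back until it stopped moving at about 29 N, then moved the arm clear.

**Last checks**
- **Lock ring:** the lever is 0.7° past where it started, so the ring should be tight.
- **T-bar:** tightening turned it back about 4° (0.07 rad). The net turn is about 84°, which lowers the foot about 7.0 mm.
- **Squeeze:** I estimate 1.9 to 2.2 mm, good to about ±0.5 mm. It is inferred from the bar's height and turn, because the rubber itself was not clearly visible.
- **Everything else:** before/after pictures of the area round the hold-down show only the T-bar, lever and shadows changed. Both offcuts and the spanner have not moved. I did not separately identify the loose nut, but nothing else in that area changed.

**Disagreements:** the depth readings of surfaces of known height were off by about 1 mm (arm top about −1.2 mm, the others +0.3 to +0.9 mm). I used the average of the surfaces that agreed. During the first bar push the finger-based angle read about 6° too far because the tool was tilted, so I took the bar angles from the top camera.

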